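# Flip the finished job's status flag

## Task

The job with the round status flag is finished: with the fingertips, press and push the round flag half a turn over its pivot until it lies flat on the other side of its stand, ribbed face up. Pinch and lift nothing, leave the stands where they stand and the square and diamond flags as they are, and disturb nothing else on the bench.

Things in the scene. Friction and masses are not known exactly. Their poses are not given: they have to be found in the camera images.
- round_flag (a joint): angle of the round flag about its pivot: 0 = lying flat towards the stand's own -x side, plain face up; pi/2 = upright; pi = lying flat on the +x side, ribbed face up (hard stops at 0 and pi). A friction hinge (about 0.04 N m): it stays at whatever angle it is left, and a few newtons at the tab or the face turn it. It starts at or up to 0.15 rad above 0.
- round_hinge (a point): middle of the round flag's pivot, 60 mm above the bench; axes are the stand's: x across the pivot (flag lies along -x at joint 0, along +x at joint pi), y along the pivot, z up. The free-standing stand (about 1.8 kg) has a dark steel base plate 170 (x) by 84 (y) by 12 mm, two aluminium cheeks 18 mm wide in x, 70 mm apart inside, up to 9 mm above the pivot, and thin rest posts under the flag at x = +-55 mm.
- round_face (a point): centre of the round flag's white 5 mm plate (a disc 54 mm across, tip 69 mm from the pivot), 42 mm from the pivot; axes turn with the flag, z out of the plain face, -x away from the pivot. The other (-z) face has two steel ribs 2 mm high, 5 mm wide, running from pivot to tip at y = +-10 mm.
- round_tab (a point): free end of the round flag's aluminium thumb tab, a stiff tongue 34 mm wide, 4 mm thick and 42 mm long from the pivot, part of the flag; axes turn with it, x along the tab away from the pivot, y along the pivot, z out of the tab's pressed face. At joint 0 it rises at 45 degrees on the +x side; pressing it down there swings the flag up on the other side. At joint pi it hangs down at 45 degrees under the flag's old place, 30 mm above the bench.
- square_flag (a joint): angle of the square flag about its pivot: 0 = lying flat towards the stand's own -x side, plain face up; pi/2 = upright; pi = lying flat on the +x side, ribbed face up (hard stops at 0 and pi). A friction hinge (about 0.04 N m): it stays at whatever angle it is left, and a few newtons at the tab or the face turn it. It starts near 0 and must stay.
- square_hinge (a point): middle of the square flag's pivot, 60 mm above the bench; axes are the stand's: x across the pivot (flag lies along -x at joint 0, along +x at joint pi), y along the pivot, z up. The free-standing stand (about 1.8 kg) has a dark steel base plate 170 (x) by 84 (y) by 12 mm, two aluminium cheeks 18 mm wide in x, 70 mm apart inside, up to 9 mm above the pivot, and thin rest posts under the flag at x = +-55 mm.
- square_face (a point): centre of the square flag's white 5 mm plate (a square of 50 mm, tip 68 mm from the pivot), 42 mm from the pivot; axes turn with the flag, z out of the plain face, -x away from the pivot. The other (-z) face has two steel ribs 2 mm high, 5 mm wide, running from pivot to tip at y = +-10 mm.
- square_tab (a point): free end of the square flag's aluminium thumb tab, a stiff tongue 34 mm wide, 4 mm thick and 42 mm long from the pivot, part of the flag; axes turn with it, x along the tab away from the pivot, y along the pivot, z out of the tab's pressed face. At joint 0 it rises at 45 degrees on the +x side; pressing it down there swings the flag up on the other side. At joint pi it hangs down at 45 degrees under the flag's old place, 30 mm above the bench.
- diamond_flag (a joint): angle of the diamond flag about its pivot: 0 = lying flat towards the stand's own -x side, plain face up; pi/2 = upright; pi = lying flat on the +x side, ribbed face up (hard stops at 0 and pi). A friction hinge (about 0.04 N m): it stays at whatever angle it is left, and a few newtons at the tab or the face turn it. It starts near pi and must stay.
- diamond_hinge (a point): middle of the diamond flag's pivot, 60 mm above the bench; axes are the stand's: x across the pivot (flag lies along -x at joint 0, along +x at joint pi), y along the pivot, z up. The free-standing stand (about 1.8 kg) has a dark steel base plate 170 (x) by 84 (y) by 12 mm, two aluminium cheeks 18 mm wide in x, 70 mm apart inside, up to 9 mm above the pivot, and thin rest posts under the flag at x = +-55 mm.
- diamond_face (a point): centre of the diamond flag's white 5 mm plate (a square of 40 mm standing on its corner, tip 70 mm from the pivot), 42 mm from the pivot; axes turn with the flag, z out of the plain face, -x away from the pivot. The other (-z) face has two steel ribs 2 mm high, 5 mm wide, running from pivot to tip at y = +-10 mm.
- diamond_tab (a point): free end of the diamond flag's aluminium thumb tab, a stiff tongue 34 mm wide, 4 mm thick and 42 mm long from the pivot, part of the flag; axes turn with it, x along the tab away from the pivot, y along the pivot, z out of the tab's pressed face. At joint 0 it rises at 45 degrees on the +x side; pressing it down there swings the flag up on the other side. At joint pi it hangs down at 45 degrees under the flag's old place, 30 mm above the bench.
- tape_roll: bystander: cardboard tape core lying flat, 44 mm across, 24 mm high; origin at the centre of its underside
- glue_jar: bystander: small amber jar, 42 mm across, 55 mm high; origin at the centre of its underside
- screwdriver: bystander: screwdriver with red handle lying on the bench; origin at the middle of it, underneath
- filler_can: bystander: can with green label, 72 mm across, 75 mm high; origin at the centre of its underside
- plaster_bowl: bystander: white mixing bowl, 100 mm across, 50 mm high; origin at the centre of its underside
- sanding_block: bystander: cork sanding block 100 x 60 x 30 mm; origin at the centre of its underside
- cast: bystander: white plaster limb cast standing upright, about 104 mm across, 182 mm high; origin at the centre of its underside
Not all that is in view belongs to the job. Leave any turquoise look-alike of the part that bears round_flag alone.

How it is judged:
By the outcome, as a careful person would: the job done as asked, in the order asked, and still so for the second after the job is handed in, with the robot touching nothing.
It also fails if it takes over 45 s, if anything falls off the work surface, if the arm or the gripper's body presses on something with over 40 N, if the wrist force passes 120 N, or if a joint passes its speed limit or range.

## Robot

A 6-joint arm with a two-finger parallel gripper is mounted at the origin on the work surface. World frame = base frame: x ahead of the robot, y to its left, z up, the work surface at z = 0. Lengths are in m, angles in rad, forces in N, time in s.
With the tool pointing down it reaches from about 0.35 to 0.875 m from the base axis. Payload 4.2 kg.
Tool frame: the origin (TCP) lies on the mounting face of the last link; the fingertips stand 173 mm ahead of it and the grasp point (between the pads) lies 155 mm ahead of it (manip.grip_point_offset is the x of the grasp point in the tool frame, in m); x points along the fingers, y is the direction in which the jaws open and shut, and the axes are right-handed (so a half turn about x gives the same grasp; the last joint's range is limited). The gripper opens to 85 mm and grips with 20 to 120 N. Pads are 22 mm wide; open, the fingers measure 114 mm over their backs; the gripper's body (76 mm by 85 mm) begins 54 mm behind the grasp point. The pads swing forward as they close: fully open they stand 13 mm farther back than shut.
Start: joints at [1.567, 0.385, 0.008, 0, -1.194, -0.259], TCP at [0.162, 0.604, 0.405] pointing down, gripper open.
Joint ranges: [-3.14, 3.14], [-1.21, 2.06], [-1.07, 1.41], [-3.16, 2.05], [-2.99, -0.16], [-3.1, 3.1]. Speed limits (rad/s): [2.79, 2.79, 3.14, 3.14, 3.14, 3.14].

## Interface

Orientations are given as a unit quaternion [x, y, z, w].
In Python, from workcell import manip gives the robot as it stands.
- The arm moves only by the tool apply_moves, never from a script. Its argument "deltas" is a list of rows, each a list of 2 entries, a list of its own where there are three numbers: the shift along the tool's x, y, z in cm, then the turn about the tool's x in rad. In form: [[[tx, ty, tz], twist], ...]. A call has exactly 5 rows; each row shifts and turns the pose as measured when the row begins, along the tool's axes as they then stand; what a row does not reach is not made up. A row lasts 1/12 s, in which the tool goes at most 41.7 mm and 7.16 degrees, less where a joint would pass 70% of its speed; a pose out of reach is approached as far as the arm can. A call with a gripper value outside its range is refused whole. "gripper" is the opening, from 0 (shut) to 1 (fully open), set as the call begins (left out, the last holds). The fingers move at their own pace and stop on an object; "grip_force" is the grip in N (left out, the last holds). Time passes only in rows, so rows that do not move let the fingers close, or fill a call up. It gives the time, the measured TCP pose, the force and the opening at its end, in the units of the state.
- manip.sense(): the state, without advancing time (a new reading comes with each control period).
- manip.grab_frame(name): name is "scene" or "top" or "wrist"; returns a dict with "frame" (384x512x3 uint8, red, green, blue), "fx", "fy", "cx", "cy" (pixels), "R" (3x3) and "t" (3): a world point X has camera coordinates R X + t. Camera axes: x right, y down, z forward; pixel columns grow to the right and rows downward; lengths in m; the calibration is good to about 2 mm. A picture is of the moment at which its call begins. There is no depth.
- manip.sign_off(): hands the job in, once; it reports no verdict.
The state is a dict: "time": time; "q": joint angles; "qd": joint speeds; "joint_efforts": joint torques, N m; "tcp_pos": TCP position; "tool_rot": TCP orientation; "wrist_force": force on the tool from outside, world axes, zero at the start; "ft_torque": the same for the moment, N m; "finger_gap": finger opening in m.
Only numpy, scipy, OpenCV 4.12 (cv2) and the standard library are available. Lean on these libraries where they do the work, as an engineer would, in place of code of your own. Each camera call takes 0.05 s, during which the arm holds its last target. There are 200 camera calls.

## Working session

There is one attempt and no reset: what is moved stays moved. The work goes in short steps, Python scripts to look and compute and a tool call to move; the robot and the scene stay as the last step left them, time stands still between calls to the robot, and variables do not carry over. Pictures are saved under pics/ and viewed, about 8 in all and at most 12, crops included, and the job is handed in when it is done.

Besides the shell and the picture viewer there is one more tool, called in YAML: its name, and indented under it one key for each argument. apply_moves: Moves the arm, as the interface text tells. Its arguments: {"type":"object","properties":{"deltas":{"type":"array","items":{"type":"array"}},"gripper":{"type":"number"},"grip_force":{"type":"number"}},"required":["deltas"]}

```bash
mkdir -p pics
cat > h.py <<'E'
import numpy as np, cv2, pickle
from workcell import manip
def snap(n,fn):
    f=manip.grab_frame(n); pickle.dump(f,open(f'pics/{fn}.pkl','wb'))
    cv2.imwrite(f'pics/{fn}.png',cv2.cvtColor(f['frame'],cv2.COLOR_RGB2BGR)); return f
def load(fn): return pickle.load(open(f'pics/{fn}.pkl','rb'))
def ray(f,u,v,z):
    R=np.array(f['R']);t=np.array(f['t']);c=-R.T@t
    d=R.T@np.array([(u-f['cx'])/f['fx'],(v-f['cy'])/f['fy'],1]); return c+d*(z-c[2])/d[2]
def proj(f,X):
    p=np.array(f['R'])@np.array(X)+np.array(f['t']); return np.array([f['fx']*p[0]/p[2]+f['cx'],f['fy']*p[1]/p[2]+f['cy']])
E
python3 - <<'E'
from h import *
a=snap('top','top0');b=snap('scene','scene0')
for f in(a,b):print(f['fx'],-np.array(f['R']).T@f['t'],np.array(f['R'])[2])
im=np.vstack([cv2.imread('pics/top0.png'),cv2.imread('pics/scene0.png')])
cv2.imwrite('pics/top0b.png',cv2.resize(cv2.imread('pics/top0.png'),(800,600),interpolation=cv2.INTER_CUBIC))
cv2.imwrite('pics/scene0b.png',cv2.resize(cv2.imread('pics/scene0.png'),(800,600),interpolation=cv2.INTER_CUBIC))
print(manip.sense())
E
```

```text
454.67312882187497 [3.59626752e-01 1.53334242e-04 1.55146776e+00] [ 0.13593753  0.02159463 -0.99048203]
464.26703891360347 [1.11667082 0.71599542 1.10940827] [-0.42980412 -0.5089643  -0.7458041 ]
{'time': 0.1, 'q': array([ 1.56658899e+00,  3.85448759e-01,  6.81442629e-03, -4.44809778e-04,
       -1.19400040e+00, -2.58623452e-01]), 'qd': array([-0.00129465, -0.00136501,  0.0020318 ,  0.00170467, -0.00017484,
        0.00123536]), 'joint_efforts': array([-4.11833407e-04, -3.93316305e+01,  1.88930136e+01,  4.19791639e+00,
       -2.55044659e-03,  5.14011703e-06]), 'tcp_pos': array([0.16228862, 0.60338008, 0.40376819]), 'tool_rot': array([-0.70093924,  0.0933782 ,  0.70106432,  0.09205167]), 'wrist_force': array([ 0.41699755, -0.22006622, -0.39846604]), 'ft_torque': array([ 0.04873542, -0.04704387, -0.04411088]), 'finger_gap': 0.08534034955176428}
```

View pics/top0b.png

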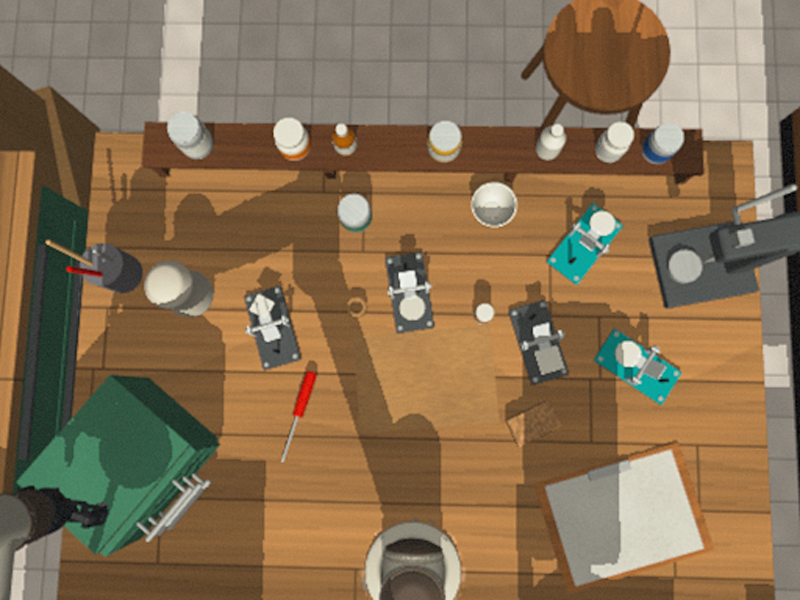

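View pics/scene0b.png

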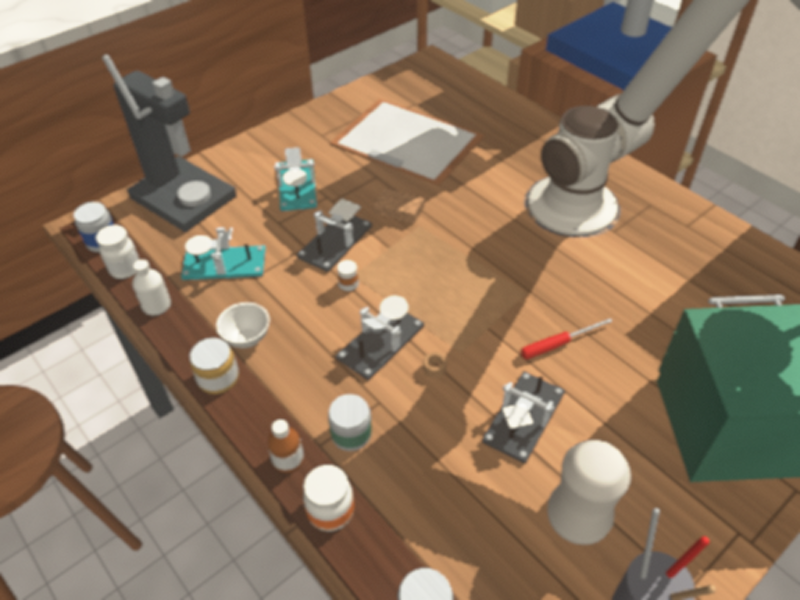

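The round discs are on the dark stand at top0b (412,308), and on turquoise stands at (602,223) and (628,355). The dark stand fits, because the turquoise ones are look-alikes. I'll confirm this with a crop and fit the base plate.

Run:
```python
from h import *
f=load('top0');g=load('scene0')
c=cv2.imread('pics/top0.png')[150:225,230:300]
c2=cv2.imread('pics/scene0.png')[180:250,205:280]
r=lambda c:cv2.resize(c,(400,400*c.shape[0]//c.shape[1]),interpolation=cv2.INTER_CUBIC)
a,b=r(c),r(c2);h=min(a.shape[0],b.shape[0]);cv2.imwrite('pics/crop1.png',np.hstack([a[:h],b[:h]]))
```

```text
(no output)
```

View pics/crop1.png

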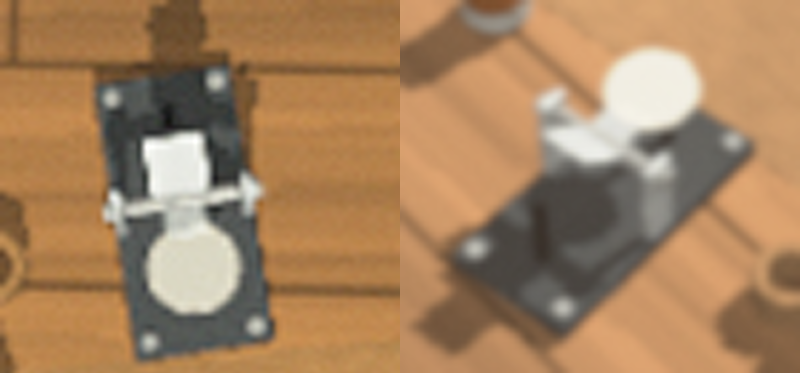

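The crop shows a white disc on the dark stand, with its tab on the far side. Corners of the plate are at about crop (95,88), (228,67), (272,338) and (138,360).

Run:
```python
from h import *
f=load('top0');s=70/400
P=lambda u,v,z:ray(f,230+u*s-.4,150+v*s-.4,z)
C=[P(*p,.012) for p in((95,88),(228,67),(272,338),(138,360))]
print(np.round(C,4),[np.linalg.norm(C[i]-C[(i+1)%4]) for i in range(4)])
ctr=np.mean(C,0);d=(C[0]+C[1]-C[2]-C[3]);print('ctr',ctr,'yaw',np.arctan2(d[1],d[0]))
a,b=P(115,207,.062),P(252,189,.062);print('pivot',(a+b)/2,np.linalg.norm(a-b))
e=a-b;print('yaw2',np.arctan2(-e[0],e[1]))
print('disc',P(194,267,.065),'tabend',P(175,133,.09))
from scipy.spatial.transform import Rotation as R
print(R.from_quat(manip.sense()['tool_rot']).as_matrix().round(3))
```

```text
[[ 0.6611  0.0723  0.012 ]
 [ 0.6753 -0.0077  0.012 ]
 [ 0.5117 -0.0366  0.012 ]
 [ 0.4971  0.0428  0.012 ]] [np.float64(0.08123603424169518), np.float64(0.16619117855109683), np.float64(0.08073144766400392), np.float64(0.16666515924394462)]
ctr [0.58630123 0.01772035 0.012     ] yaw 0.17645433758153464
pivot [0.58729389 0.01707717 0.062     ] 0.08012532893538853
yaw2 0.14996133575179998
disc [0.54670982 0.01021436 0.065     ] tabend [0.62046266 0.02233334 0.09      ]
[[-0.    -0.26  -0.966]
 [-0.002 -0.966  0.26 ]
 [-1.     0.002 -0.   ]]
```

apply_moves:
  deltas:
    - [[0,2.4,-3.2],0]
    - [[0,2.4,-3.2],0]
    - [[0,2.4,-3.2],0]
    - [[0,2.4,-3.2],0]
    - [[0,2.4,-3.2],0]
  gripper: 0

```text
time: 0.52
tcp_pos: [0.2852, 0.4461, 0.399]
tool_rot: [-0.701, 0.091, 0.702, 0.086]
wrist_force: [1.7, 1.7, -0.9]
finger_gap: 0.0253
```

apply_moves:
  deltas:
    - [[0,2.4,-3.2],0]
    - [[0,2.4,-3.2],0]
    - [[0,2.4,-3.2],0]
    - [[0,2.4,-3.2],0]
    - [[0,2.4,-3.2],0]

```text
time: 0.93
tcp_pos: [0.4131, 0.2813, 0.3986]
tool_rot: [-0.701, 0.091, 0.703, 0.084]
wrist_force: [-0.2, 1.1, -0.3]
finger_gap: -0.0001
```

apply_moves:
  deltas:
    - [[0,2.4,-3.2],0]
    - [[0,2.4,-3.2],0]
    - [[0,2.4,-3.2],0]
    - [[0,2.4,-3.2],0]
    - [[0,2.4,-3.2],0]

```text
time: 1.35
tcp_pos: [0.5413, 0.117, 0.3986]
tool_rot: [-0.7, 0.091, 0.703, 0.084]
wrist_force: [0.2, 2.2, -0.2]
finger_gap: 0.0002
```

apply_moves:
  deltas:
    - [[0,0,0],-0.09]
    - [[0,0,0],-0.09]
    - [[0,0,0],-0.09]
    - [[0,0,0],-0.09]
    - [[0,0,0],-0.08]

```text
time: 1.77
tcp_pos: [0.5459, 0.1075, 0.3947]
tool_rot: [-0.699, -0.065, 0.709, -0.073]
wrist_force: [-0.3, 0.5, 0.3]
finger_gap: -0.0003
```

```bash
cat >> h.py <<'E'
from scipy.spatial.transform import Rotation as Ro
H=np.array([.587,.0175,.06]);YAW=.17
S=Ro.from_euler('z',YAW).as_matrix()
def goto(p):  # stand-frame fingertip target (m) -> tool cm
    s=manip.sense();M=Ro.from_quat(s['tool_rot']).as_matrix()
    tip=np.array(s['tcp_pos'])+M[:,0]*.173
    loc=S.T@(tip-H)
    y=np.arctan2(-M[1,1],-M[0,1])-np.pi/2
    print('t',s['time'],'tip loc mm',(loc*1e3).round(1),'jawyaw',y.round(3),'F',s['wrist_force'].round(1),'gap',s['finger_gap'])
    for q in np.atleast_2d(p): print(q,'tool cm',((M.T@(S@q+H-tip))*100).round(2))
E
python3 - <<'E'
from h import *
goto([.033,0,.045])
snap('wrist','w1')
cv2.imwrite('pics/w1b.png',cv2.resize(cv2.imread('pics/w1.png'),(800,600)))
E
```

```text
t 1.7667 tip loc mm [-27.8  93.9 161.7] jawyaw 0.195 F [-0.3  0.5  0.3] gap -0.00029009286604658665
[0.033 0.    0.045] tool cm [11.68  9.42 -6.02]
```

View pics/w1b.png

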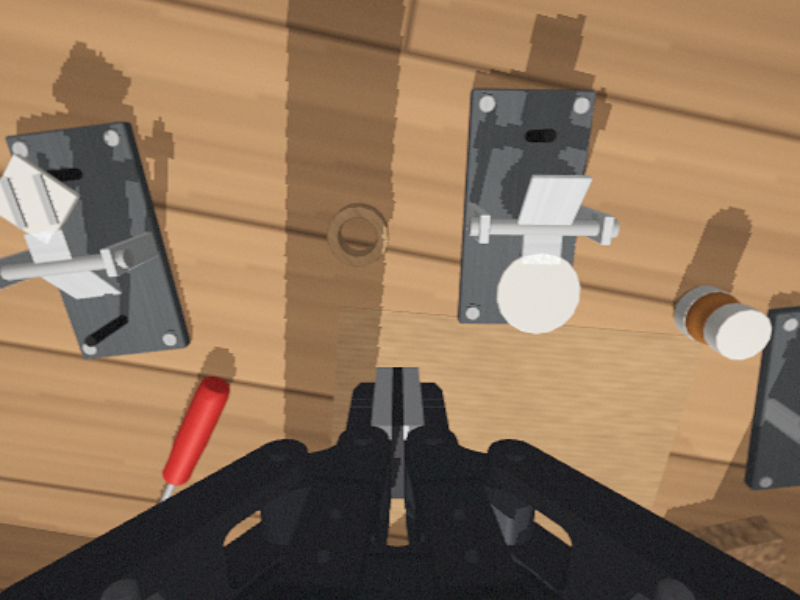

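The wrist view shows the round stand undamaged, with plate corners at (473,89), (596,92) and (459,322), and cheek tops at (482,228) and (609,229). I'll cross-check the hinge position.

Run:
```python
from h import *
f=load('w1');P=lambda u,v,z:ray(f,u*.64,v*.64,z)
for p in((473,89,.012),(596,92,.012),(459,322,.012),(482,228,.067),(609,229,.067),(545,229,.062),(540,293,.063),(562,177,.09)):
    print(p,(1e3*(S.T@(P(*p)-H))).round(1))
```

```text
(473, 89, 0.012) [ 84.4  44.7 -48. ]
(596, 92, 0.012) [ 84.7 -38.4 -48. ]
(459, 322, 0.012) [-83.  43. -48.]
(482, 228, 0.067) [ 0.4 41.6  7. ]
(609, 229, 0.067) [  1.7 -37.3   7. ]
(545, 229, 0.062) [-0.1  0.9  2. ]
(540, 293, 0.063) [-42.1  -0.7   3. ]
(562, 177, 0.09) [33.6  4.1 30. ]
```

apply_moves:
  deltas:
    - [[0,3.0,-2.0],0]
    - [[0,3.0,-2.0],0]
    - [[0,3.0,-2.0],0]
    - [[3.0,0,0],0]
    - [[3.0,0,0],0]

```text
time: 2.23
tcp_pos: [0.6259, 0.0287, 0.3391]
tool_rot: [-0.704, -0.065, 0.704, -0.072]
wrist_force: [-0.2, 0.4, -0.7]
finger_gap: -0.0003
```

Run:
```python
from h import *
goto([[.033,.002,.045],[.033,.002,-.008]])
```

```text
t 2.2333 tip loc mm [ 40.1   2.6 106.1] jawyaw 0.194 F [-0.2  0.4 -0.7] gap -0.00034318007917570473
[0.033 0.002 0.045] tool cm [ 6.11 -0.02  0.7 ]
[ 0.033  0.002 -0.008] tool cm [11.41 -0.07  0.7 ]
```

apply_moves:
  deltas:
    - [[2.5,0,0.5],0]
    - [[2.5,0,0],0]
    - [[1.5,0,0],0]
    - [[1.5,0,0],0]
    - [[1.0,0,0],0]

```text
time: 2.65
tcp_pos: [0.6211, 0.025, 0.2403]
tool_rot: [-0.703, -0.06, 0.705, -0.068]
wrist_force: [1.4, 0.7, 1.3]
finger_gap: -0.0001
```

Run:
```python
from h import *
goto([[.035,.002,-.008]])
```

```text
t 2.65 tip loc mm [34.2 -0.2  7.3] jawyaw 0.182 F [1.4 0.7 1.3] gap -0.00011096761556361612
[ 0.035  0.002 -0.008] tool cm [ 1.52 -0.23 -0.09]
```

apply_moves:
  deltas:
    - [[0.8,0,0],0]
    - [[0.6,0,0],0]
    - [[0.6,0,0],0]
    - [[0,0,0],0]
    - [[0,0,0],0]

```text
time: 3.07
tcp_pos: [0.6207, 0.025, 0.2174]
tool_rot: [-0.702, -0.059, 0.707, -0.067]
wrist_force: [0.2, -0.2, 0.2]
finger_gap: 0.0006
```

Run:
```python
from h import *
goto([[.035,.002,-.014]])
snap('scene','s2')
c=cv2.imread('pics/s2.png')[150:270,170:330]
cv2.imwrite('pics/s2b.png',cv2.resize(c,(800,600),interpolation=cv2.INTER_CUBIC))
```

```text
t 3.0667 tip loc mm [ 33.1  -0.2 -15.6] jawyaw 0.179 F [ 0.2 -0.2  0.2] gap 0.0006117048684509868
[ 0.035  0.002 -0.014] tool cm [-0.16 -0.21 -0.19]
```

View pics/s2b.png

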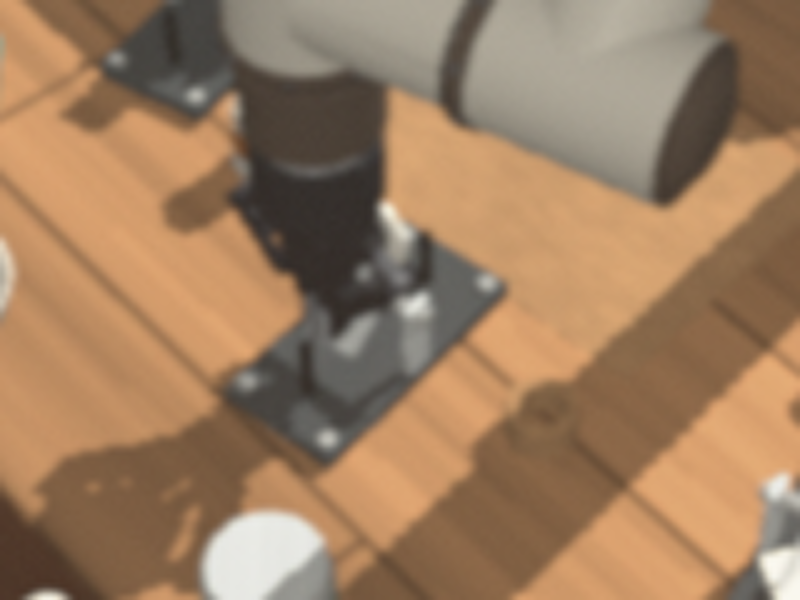

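The flag has swung up (white disc edge-on at about (395,235)) and the stand hasn't moved. Next I'll retreat up, cross over to the -x side and come down behind the ribbed face.

apply_moves:
  deltas:
    - [[-3.5,0,0],0]
    - [[-3.5,0,0],0]
    - [[-3.5,0,0],0]
    - [[-3.0,0,0],0]
    - [[0,0,0],0]

```text
time: 3.53
tcp_pos: [0.6209, 0.0264, 0.3566]
tool_rot: [-0.699, -0.058, 0.709, -0.067]
wrist_force: [0.4, 0.1, 0.8]
finger_gap: 0.0002
```

apply_moves:
  deltas:
    - [[0,-0.1,3.5],0]
    - [[0,-0.1,3.5],0]
    - [[0,0,3.0],0]
    - [[0,0,0],0]
    - [[0,0,0],0]

```text
time: 3.95
tcp_pos: [0.5181, 0.01, 0.3607]
tool_rot: [-0.702, -0.059, 0.706, -0.066]
wrist_force: [0.4, 0.6, -0.2]
finger_gap: -0.0002
```

Run:
```python
from h import *
goto([[-.065,.002,.035]])
f=snap('wrist','w3')
cv2.imwrite('pics/w3b.png',cv2.resize(cv2.imread('pics/w3.png'),(640,480)))
```

```text
t 3.95 tip loc mm [-70.2   2.6 127.7] jawyaw 0.177 F [ 0.4  0.6 -0.2] gap -0.00019163130005929232
[-0.065  0.002  0.035] tool cm [ 9.27 -0.02 -0.58]
```

View pics/w3b.png

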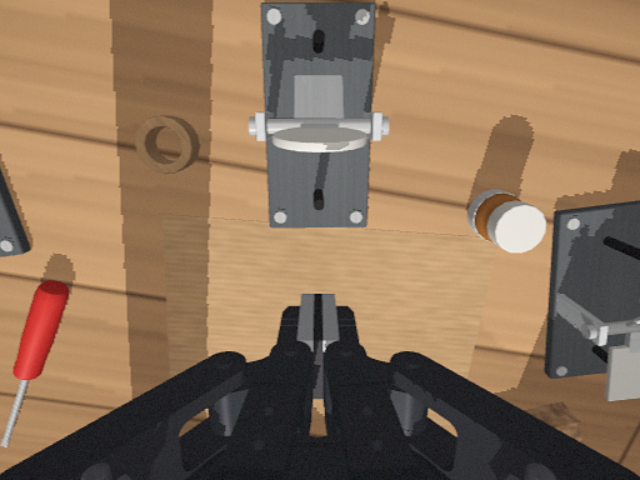

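The wrist view shows the flag standing close to upright at (318,138), with the base unmoved. I'll descend behind it and push.

apply_moves:
  deltas:
    - [[3.0,0,0],0]
    - [[3.0,0,0],0]
    - [[2.5,0,0],0]
    - [[0.3,0,-1.0],0]
    - [[0,0,-1.5],0]

```text
time: 4.42
tcp_pos: [0.5467, 0.0143, 0.2734]
tool_rot: [0.706, 0.059, -0.703, 0.065]
wrist_force: [0.7, 0.4, 1.2]
finger_gap: -0.0001
```

apply_moves:
  deltas:
    - [[0,0,-1.5],0]
    - [[0,0,-1.5],0]
    - [[0,0,-1.5],0]
    - [[0,0,-1.2],0]
    - [[0,0,-1.0],0]

```text
time: 4.83
tcp_pos: [0.6236, 0.0277, 0.2749]
tool_rot: [0.705, 0.059, -0.703, 0.067]
wrist_force: [-0.2, 0.1, 0.1]
finger_gap: -0.0
```

Run:
```python
from h import *
goto([[.035,.002,.035],[.045,.002,.01]])
```

```text
t 4.8333 tip loc mm [38.1  1.9 42. ] jawyaw 0.178 F [-0.2  0.1  0.1] gap -2.9092180820024805e-05
[0.035 0.002 0.035] tool cm [ 0.7  -0.02  0.32]
[0.045 0.002 0.01 ] tool cm [ 3.2  -0.04 -0.68]
```

apply_moves:
  deltas:
    - [[1.0,0,-0.5],0]
    - [[1.0,0,-0.2],0]
    - [[0.8,0,0],0]
    - [[0.5,0,0],0]
    - [[0.2,0,0],0]

```text
time: 5.25
tcp_pos: [0.6374, 0.0297, 0.2384]
tool_rot: [0.708, 0.059, -0.701, 0.067]
wrist_force: [0.3, 0.1, 0.7]
finger_gap: -0.0003
```

apply_moves:
  deltas:
    - [[0.2,0,0],0]
    - [[0.1,0,0],0]
    - [[0.1,0,0],0]
    - [[0.1,0,0],0]
    - [[0,0,0],0]

```text
time: 5.67
tcp_pos: [0.6366, 0.0298, 0.2363]
tool_rot: [0.708, 0.059, -0.7, 0.068]
wrist_force: [0.1, -1.0, -0.3]
finger_gap: 0.0
```

Run:
```python
from h import *
goto([[.045,.002,.0045]])
```

```text
t 5.6667 tip loc mm [52.9  1.4  3.4] jawyaw 0.18 F [ 0.1 -1.  -0.3] gap 9.729750275039507e-06
[0.045  0.002  0.0045] tool cm [-0.12 -0.06  0.79]
```

apply_moves:
  deltas:
    - [[0.2,0,0],0]
    - [[0.2,0,0],0]
    - [[0.2,0,0],0]
    - [[0.2,0,0],0]
    - [[0.2,0,0],0]

```text
time: 6.08
tcp_pos: [0.6362, 0.0301, 0.2357]
tool_rot: [0.709, 0.06, -0.699, 0.07]
wrist_force: [-3.9, 0.9, 10.3]
finger_gap: 0.0003
```

It's firm at about 10 N, which is the hard stop. Now I'll lift off and check.

apply_moves:
  deltas:
    - [[-2.0,0,0],0]
    - [[-3.5,0,0],0]
    - [[-3.5,0,0],0]
    - [[-3.5,0,0],0]
    - [[-3.0,0,0],0]

```text
time: 6.5
tcp_pos: [0.6313, 0.0315, 0.3855]
tool_rot: [-0.701, -0.058, 0.707, -0.07]
wrist_force: [0.8, 0.6, -0.3]
finger_gap: 0.0002
```

apply_moves:
  deltas:
    - [[0,0,3.5],0]
    - [[0,0,3.5],0]
    - [[0,0,3.5],0]
    - [[0,0,3.0],0]
    - [[0,0,0],0]

```text
time: 6.92
tcp_pos: [0.4951, 0.0061, 0.3917]
tool_rot: [0.707, 0.059, -0.701, 0.069]
wrist_force: [-1.4, 0.4, 0.4]
finger_gap: 0.0001
```

Run:
```python
from h import *
goto([[0,0,.1]])
f=snap('wrist','w4');g=snap('scene','s4')
cv2.imwrite('pics/w4b.png',np.hstack([cv2.resize(cv2.imread('pics/w4.png')[:260,130:390],(400,400)),cv2.resize(cv2.imread('pics/s4.png')[170:270,190:290],(400,400),interpolation=cv2.INTER_CUBIC)]))
```

```text
t 6.9167 tip loc mm [-91.3   1.9 158.7] jawyaw 0.181 F [-1.4  0.4  0.4] gap 0.00014445900772509137
[0.  0.  0.1] tool cm [ 5.94  0.21 -9.08]
```

View pics/w4b.png

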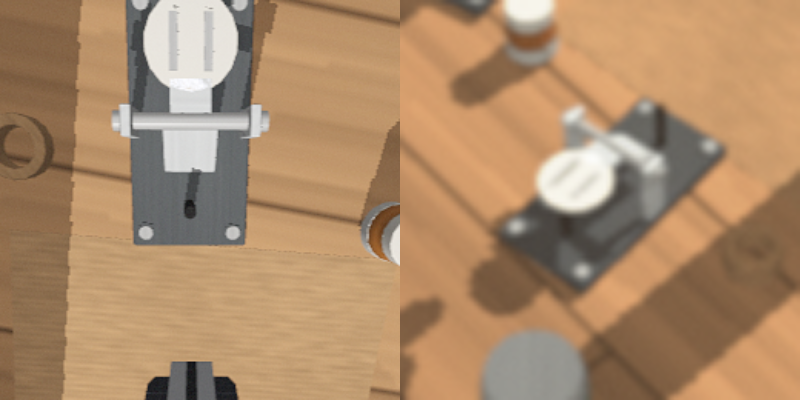

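The flag lies flat on the far side with the ribs up: disc at (190,40) on the left and (577,180) on the right. One last check that the stand and the other items haven't moved, then I'll sign off.

Run:
```python
from h import *
f=load('w4')
for u,v,z in((134,243,.012),(246,243,.012),(124,119,.067),(257,119,.067)): print((1e3*(S.T@(ray(f,130+u*.65,v*.65,z)-H))).round(1))
g0,g1=load('scene0')['frame'],load('s4')['frame']
# scene patches: square, diamond, jar, can, bowl, screwdriver, cast
for n,(u,v) in dict(square=(335,235),diamond=(523,415),jar=(347,275),can=(350,422),bowl=(243,326),screw=(560,340),cast=(590,490),tape=(435,362)).items():
    x,y=int(u*.64),int(v*.64);a,b=[cv2.cvtColor(i[y-20:y+20,x-20:x+20],cv2.COLOR_RGB2GRAY).astype(np.float32) for i in(g0,g1)]
    print(n,np.round(cv2.phaseCorrelate(a,b)[0],2),abs(a-b).mean().round(1))
```

```text
[-83.1  42.7 -48. ]
[-82.4 -40.9 -48. ]
[ 0.6 41.   7. ]
[  1.6 -36.6   7. ]
square [0.02 0.04] 1.6
diamond [ 0.01 -0.03] 2.6
jar [0.05 0.03] 2.1
can [-0.46 -0.23] 31.5
bowl [-0.01  0.04] 2.4
screw [ 0.01 -0.17] 2.5
cast [-0.01 -0.  ] 2.8
tape [-0.06 -0.42] 19.8
```

```bash
python3 -c "
from workcell import manip; print(manip.sign_off())"
```

```text
the job is handed in; nothing more can be done
None
```

The round flag on the dark stand now lies flat on the other side of its stand, ribbed face up, and the job is handed in at about 7 s on the robot's clock. I pressed the thumb tab with closed fingertips until the flag stood nearly upright. Then I pushed the ribbed face over from behind and pressed it against its stop with about 10 N.

**Last checks:**
- **Flag:** close-up pictures show it flat with the ribs up.
- **Round stand:** the plate corners and cheeks measure within about 2 mm of their earlier positions.
- **Other items:** the square and diamond flags, jar, bowl, screwdriver and cast show no shift beyond 0.2 pixels in the scene camera.

**Less certain:** the patches around the filler can and tape roll changed in brightness and gave apparent shifts of up to about 0.5 pixel. I put this down to the arm's moving shadow, since the arm never went near either, but I did not confirm it separately. I did not compare the sanding block or the turquoise look-alikes; the arm never went near them.

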